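# Hold the matching handle up to the drawer front

## Task

Of the three steel handles lying on the worktop, pick up the one whose feet are as far apart as the two screws in the black drawer front, and hold it in the air squarely in front of the screws: bar level, feet pointing at the screws and each foot in line with its screw, the feet about 2 cm short of the screw tips, not touching them or the panel, so that a colleague can drive the screws in. Leave the other two handles and the other things where they are, and finish still holding the handle steady there; do not put it down.

Things in the scene. Friction and masses are not known exactly. Their poses are not given: they have to be found in the camera images.
- handle_a_bar (a point): brushed-steel bar handle of square 12 mm section lying on its side, feet 96 mm apart centre to centre, bar 108 mm long overall; a flat U: a straight bar with a foot at each end. This point is the middle of the bar, 6 mm above the worktop while it lies. Axes: x along the bar, y from the bar towards the feet, z up as it lies. Same 35 mm depth as the others.
- handle_b_bar (a point): brushed-steel bar handle of square 12 mm section lying on its side, feet 128 mm apart centre to centre, bar 140 mm long overall; a flat U: a straight bar with a foot at each end. This point is the middle of the bar, 6 mm above the worktop while it lies. Axes: x along the bar, y from the bar towards the feet, z up as it lies. Depth 35 mm from the back of the bar to the ends of the feet; mass about 0.12 kg. The feet's end faces have the threaded holes.
- handle_c_bar (a point): brushed-steel bar handle of square 12 mm section lying on its side, feet 160 mm apart centre to centre, bar 172 mm long overall; a flat U: a straight bar with a foot at each end. This point is the middle of the bar, 6 mm above the worktop while it lies. Axes: x along the bar, y from the bar towards the feet, z up as it lies. Same 35 mm depth as the others.
- handle_b: the 128 mm handle's body; its origin is 6 mm below handle_b_bar, on its underside, same axes
- handle_b_feet (a point): on the 128 mm handle, midway between the end faces of its two feet: 29 mm from handle_b_bar along +y, same axes
- front: black drawer front, a panel 296 mm wide, 140 mm high, 18 mm thick, standing upright and fixed on low wooden feet on the robot's left. Origin at the centre of the panel's lower edge; x along its width, z up, -y out of its outer face (towards the handles). Two steel screws of 4 mm poke 15 mm straight out of the outer face, 128 mm apart (64 mm either side of the middle), 105 mm above the lower edge, 35 mm below the top edge. Its place, turn and height vary.
- screw_tips (a point): midway between the tips of the two screws, 15 mm out from the outer face; axes as the drawer front's, so -y points straight out from the face
- screwdriver_mid (a point): bystander: black-handled screwdriver 200 mm long, 26 mm thick, lying on the worktop beyond the handles; this point is at half its length, on its underside
- mug_mid (a point): bystander: white mug 80 mm wide, 90 mm high, its middle
- jar_mid (a point): bystander: clear jar with steel cap, 56 mm wide, 60 mm high, its middle
- soap_mid (a point): bystander: white soap bottle, 64 mm wide, 190 mm high, beyond the drawer front, its middle
There are look-alikes about, which are no part of the job. Leave any green or turquoise look-alike of the handle_b alone.

How it is judged:
By the outcome, as a careful person would: the job done as asked, in the order asked, and still so for the second after the job is handed in, while the arm keeps its last pose, push and grip.
It also fails if it takes over 35 s, if anything falls off the work surface, if the arm or the gripper's body presses on something with over 40 N, if the wrist force passes 120 N, or if a joint passes its speed limit or range.

## Robot

A 7-joint arm with a two-finger parallel gripper is mounted at the origin on the work surface. World frame = base frame: x ahead of the robot, y to its left, z up, the work surface at z = 0. Lengths are in m, angles in rad, forces in N, time in s.
With the tool pointing down it reaches from about 0.4 to 0.875 m from the base axis. Payload 19.3 kg.
Tool frame: the origin (TCP) lies midway between the tips of the shut fingers; the grasp point (between the pads) lies 19 mm behind it; z points along the fingers, y is the direction in which the jaws open and shut (so a half turn about z gives the same grasp; the last joint's range is limited). The gripper opens to 85 mm and grips with 20 to 120 N. Pads are 22 mm wide; open, the fingers measure 114 mm over their backs; the gripper's body (76 mm by 85 mm) begins 54 mm behind the grasp point. The pads swing forward as they close: fully open they stand 13 mm farther back than shut.
Start: joints at [-1.355, 0.521, -0.036, 1.599, 0.021, 1.021, -0.113], TCP at [0.176, 0.6, 0.203] pointing down, gripper open.
Joint ranges: [-2.91, 2.91], [-0.3, 2.13], [-1.5, 1.42], [0.17, 2.43], [-1.26, 4.41], [0.16, 1.93], [-2.52, 2.52]. Speed limits (rad/s): [1.89, 1.89, 2.39, 2.39, 3.01, 3.01, 3.01].

## Interface

Orientations are given as [roll, pitch, yaw] about the fixed x, y, z axes, in that order (R = Rz(yaw) Ry(pitch) Rx(roll)).
In Python, from workcell import bot gives the robot as it stands.
- The arm moves only by the tool servo_tool, never from a script. Its argument "plan" is a list of rows, each a list of 5 numbers: the shift along the world's x, y, z in mm, then the turn about the world's z in rad, then the gripper's target within -1 to 1 (shut at 1, half-way at 0, fully open at -1). In form: [[tx, ty, tz, yaw, jaw], ...]. A call has exactly 10 rows; each row is the pose to reach, as a shift and turn from the pose commanded when the call began; what a row does not reach only later rows make up. A row lasts 1/12 s, in which the tool goes at most 41.7 mm and 7.16 degrees, less where a joint would pass 70% of its speed; a pose out of reach is approached as far as the arm can. A call with a gripper value outside its range is refused whole. The fingers move at their own pace and stop on an object; "squeeze" is the grip in N (left out, the last holds). Time passes only in rows, so rows that repeat a pose let the fingers close, or fill a call up. It gives the time, the measured TCP pose, the force and the opening at its end, in the units of the state.
- bot.observe(): the state, without advancing time (a new reading comes with each control period).
- bot.grab_frame(name): name is "scene" or "top" or "wrist"; returns the picture (480x640x3 uint8, blue, green, red); there is no depth.
- bot.calibration(name): a dict with "fx", "fy", "cx", "cy" (pixels), "T" (4x4, takes a point from camera to world coordinates). Camera axes: x right, y down, z forward; pixel columns grow to the right and rows downward; lengths in m; the calibration is good to about 2 mm. The wrist camera is an equidistant fisheye: a pixel r from the principal point sees the ray r / f radians off the axis. A picture is of the moment at which its call begins: read the wrist's pose just before it. calibration takes no time and is no camera call; for the wrist camera it gives the pose at the moment of the call.
- bot.job_done(): hands the job in, once; it reports no verdict.
The state is a dict: "clock": time; "qpos": joint angles; "qd": joint speeds; "joint_efforts": joint torques, N m; "position": TCP position; "tool_rot": TCP orientation; "force": force on the tool from outside, world axes, zero at the start; "moment": the same for the moment, N m; "grip_width": finger opening in m.
Only numpy, scipy, OpenCV 4.12 (cv2) and the standard library are available. Lean on these libraries where they do the work, as an engineer would, in place of code of your own. Each camera call takes 0.05 s, during which the arm holds its last target.

## Working session

There is one attempt and no reset: what is moved stays moved. The work goes in short steps, Python scripts to look and compute and a tool call to move; the robot and the scene stay as the last step left them, time stands still between calls to the robot, and variables do not carry over. Pictures are saved under pics/ and viewed, and the job is handed in when it is done.

Besides the shell and the picture viewer there is one more tool, called after "Emit:" as name(argument=value, ...) on one line, values as JSON. servo_tool: Moves the arm, as the interface text tells. Its arguments: {"type":"object","properties":{"plan":{"type":"array","items":{"type":"array","items":{"type":"number"}}},"squeeze":{"type":"number"}},"required":["plan"]}

```bash
mkdir -p pics; ls
python3 - <<'E'
from workcell import bot
import cv2,numpy as np
np.set_printoptions(precision=4,suppress=True)
s=bot.observe();print(s)
for n in ["scene","top","wrist"]:
    c=bot.calibration(n);print(n,c)
    cv2.imwrite(f"pics/{n}0.png",bot.grab_frame(n))
E
```

```text
pics
{'clock': 0.0, 'qpos': array([-1.3552,  0.522 , -0.0363,  1.6   ,  0.0212,  1.0211, -0.1128]), 'qd': array([ 0.0009, -0.0007, -0.0004,  0.0001, -0.0003,  0.0001, -0.0001]), 'joint_efforts': array([ -0.0008, -92.7095,   1.9793, -36.9929,   0.0177,   0.0083,
        -0.    ]), 'position': array([0.1761, 0.5993, 0.2022]), 'tool_rot': array([-3.1404,  0.0001,  2.8558]), 'force': array([-0.2663, -0.3214, -1.561 ]), 'moment': array([-0.0398,  0.0321,  0.0518]), 'grip_width': 0.08530791970048415}
scene {'fx': 524.9979168652964, 'fy': 524.9979168652964, 'cx': 318.1573863974568, 'cy': 240.0874766060878, 'T': array([[ 0.8656,  0.3663, -0.3415,  0.8541],
       [ 0.5004, -0.6061,  0.6182, -0.6827],
       [ 0.0195, -0.706 , -0.708 ,  0.9006],
       [ 0.    ,  0.    ,  0.    ,  1.    ]])}
top {'fx': 557.1075156908548, 'fy': 557.1075156908548, 'cx': 316.62827652014073, 'cy': 234.98012871397597, 'T': array([[-0.0161, -0.9967,  0.08  ,  0.3628],
       [-0.9999,  0.0158, -0.0049,  0.04  ],
       [ 0.0036, -0.08  , -0.9968,  1.3651],
       [ 0.    ,  0.    ,  0.    ,  1.    ]])}
wrist {'fx': 371.64829954431775, 'fy': 371.64829954431775, 'cx': 317.5375741151197, 'cy': 235.05538657604825, 'T': array([[ 0.2809,  0.9106,  0.3031,  0.098 ],
       [ 0.9597, -0.2661, -0.0897,  0.6231],
       [-0.001 ,  0.3161, -0.9487,  0.3743],
       [ 0.    ,  0.    ,  0.    ,  1.    ]])}
```

View pics/scene0.png

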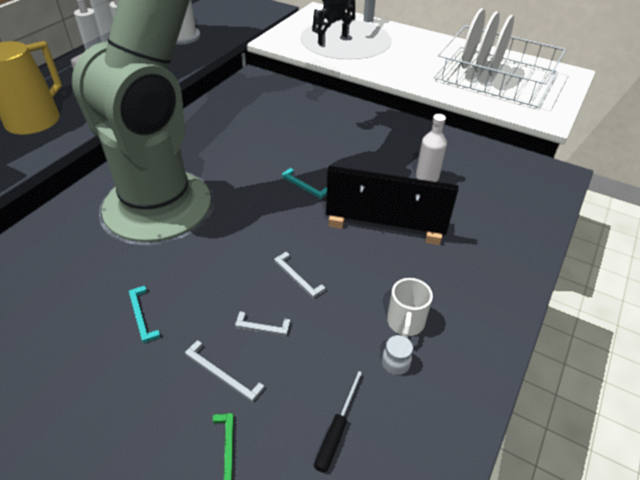

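View pics/top0.png

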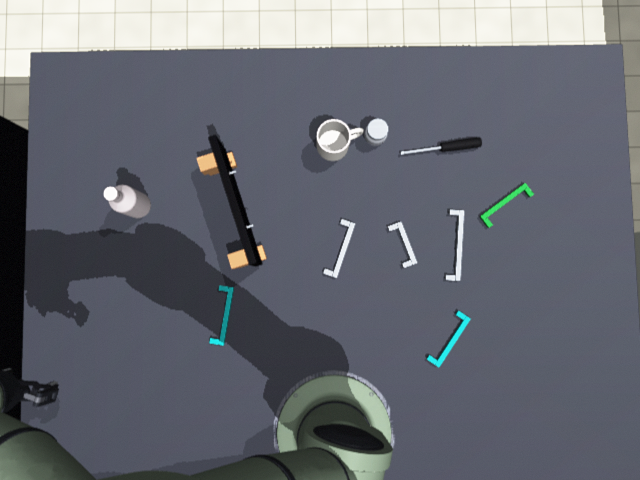

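View pics/wrist0.png

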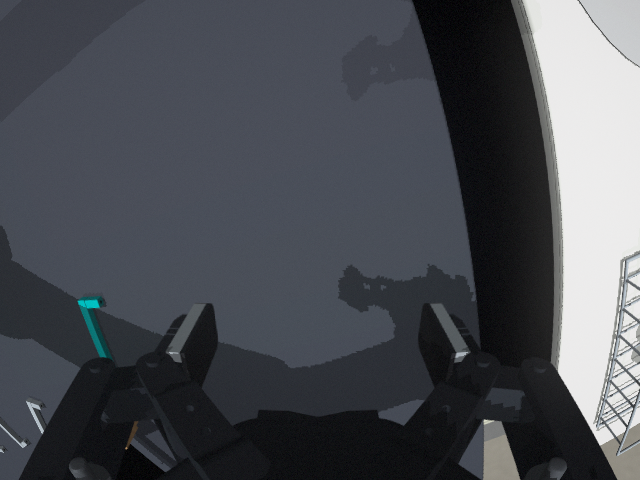

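The scene view shows three silver handles, at (300,275), (263,324) and (225,371). The look-alikes are turquoise at (305,183) and (145,313) and green at (225,445). The panel's screws are near (362,188) and (418,197). In the top view the silver handles are at (340,248), (403,244) and (457,245). I'll crop in to measure them.

Run:
```python
import cv2
a=cv2.imread("pics/scene0.png");t=cv2.imread("pics/top0.png")
cv2.imwrite("pics/c1.png",cv2.resize(a[240:310,260:340],None,fx=8,fy=8,interpolation=cv2.INTER_CUBIC))
cv2.imwrite("pics/c2.png",cv2.resize(a[155:250,315:465],None,fx=5,fy=5,interpolation=cv2.INTER_CUBIC))
cv2.imwrite("pics/c3.png",cv2.resize(t[205:290,315:475],None,fx=5,fy=5,interpolation=cv2.INTER_CUBIC))
cv2.imwrite("pics/c4.png",cv2.resize(t[120:280,190:280],None,fx=3.7,fy=3.7,interpolation=cv2.INTER_CUBIC))
```

```text
(no output)
```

View pics/c1.png

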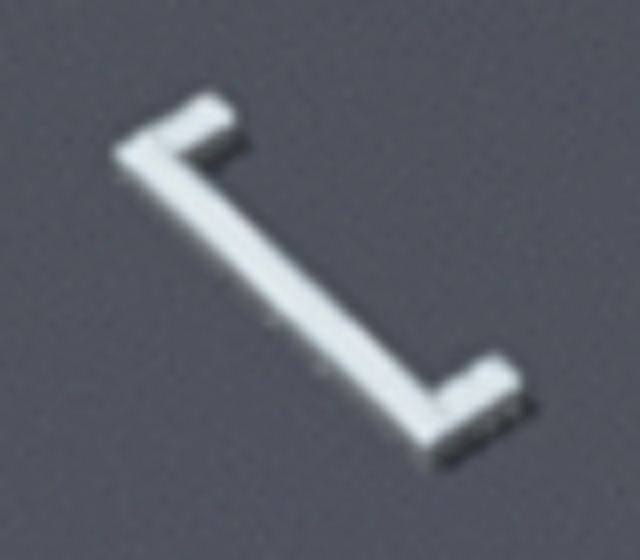

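View pics/c2.png

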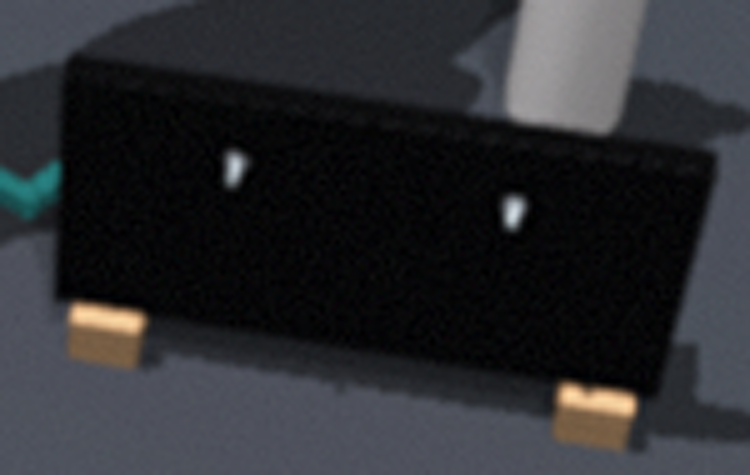

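View pics/c3.png

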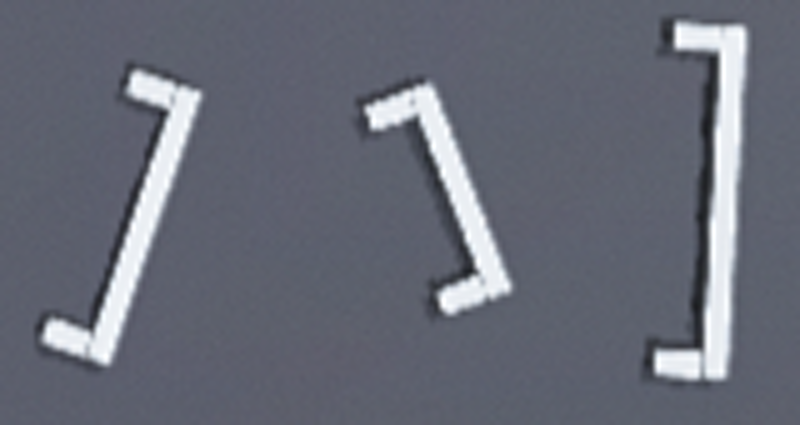

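View pics/c4.png

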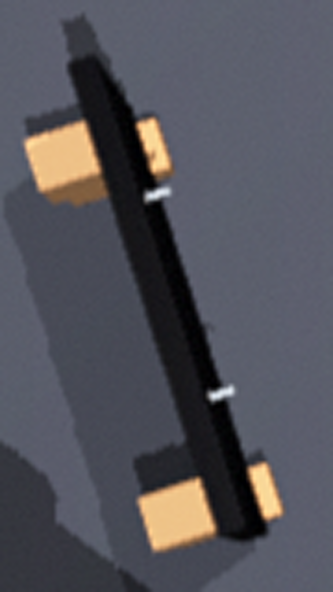

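```bash
cat > h.py <<'E'
import numpy as np
from scipy.optimize import least_squares
from workcell import bot
np.set_printoptions(precision=4,suppress=True)
C={n:bot.calibration(n) for n in ("scene","top")}
def proj(n,P):
    c=C[n];R=c["T"][:3,:3];q=(np.atleast_2d(P)-c["T"][:3,3])@R
    return np.c_[c["fx"]*q[:,0]/q[:,2]+c["cx"],c["fy"]*q[:,1]/q[:,2]+c["cy"]]
def ray(n,uv,z):
    c=C[n];d=c["T"][:3,:3]@np.array([(uv[0]-c["cx"])/c["fx"],(uv[1]-c["cy"])/c["fy"],1]);o=c["T"][:3,3]
    return o+d*(z-o[2])/d[2]
def un(l,x0,y0,s): return (np.array(l,float)+.5)/s-.5+[x0,y0]
def Rz(a): return np.array([[np.cos(a),-np.sin(a),0],[np.sin(a),np.cos(a),0],[0,0,1]])
E
python3 - <<'E'
from h import *
hs=un([[115,150],[428,447],[212,90],[237,117],[497,350],[523,378]],260,240,8)
ht=un([[203,93],[107,366],[133,67],[125,95],[47,316],[40,343]],315,205,5)
for n,h in(("scene",hs),("top",ht)):
    p=[ray(n,x,.012) for x in h];print(n,np.array(p)[:,:2].tolist(),np.linalg.norm(p[0]-p[1]))
for l in ([[743,25],[728,380]],[[430,82],[512,290]]):
    p=[ray("top",x,.012) for x in un(l,315,205,5)];print(np.linalg.norm(p[0]-p[1]))
S=un([[233,188],[512,230],[57,300],[655,395],[75,55],[715,155]],315,155,5)
T=un([[171,190],[234,390]],190,120,3.7)
M=np.array([[-.064,-.015,.105],[.064,-.015,.105],[-.148,0,0],[.148,0,0],[-.148,.018,.14],[.148,.018,.14]])
# scene left->right
for u in (S[0],S[1]): print('tip scene z.15',ray("scene",u,.15))
for u in T: print('tip top z.15',ray("top",u,.15))
for sg in (1,):
  def f(p,full=False):
    P=M@Rz(p[3]).T+p[:3]
    r1=proj("scene",P)-S; r2=proj("top",P[[1,0]] if p[4]>9 else P[:2])-T[::-1]
    return np.r_[r1.ravel(),r2.ravel()]
  b=None
  for y0 in np.arange(-3,3.2,.5):
    r=least_squares(f,[.45,.25,.03,y0,0],loss='soft_l1')
    if b is None or r.cost<b.cost:b=r
  print(b.x,b.cost);print(f(b.x).reshape(-1,2))
  print("tips",M[:2]@Rz(b.x[3]).T+b.x[:3])
E
```

```text
scene [[0.36786774577765846, -0.01089865078660468], [0.500640238574376, -0.05883667200601128], [0.3789120501310253, 0.023710062181674374], [0.3909619160635851, 0.018297864473689973], [0.49965152033737625, -0.019517620940139646], [0.5107564294655131, -0.0245525723094141]] 0.1411615695644062
top [[0.49873296763190855, -0.06120579790384547], [0.36660447834300414, -0.011816822591451143], [0.5120359091228334, -0.027276265325637254], [0.49835281320011116, -0.0231001620860724], [0.3912511009154336, 0.016828888648425872], [0.37824102058127335, 0.020446044149124366]] 0.14105746546771789
0.17356437458476598
0.10863948137879112
tip scene z.15 [0.4987 0.1527 0.15  ]
tip scene z.15 [0.6165 0.191  0.15  ]
tip top z.15 [0.6048 0.2101 0.15  ]
tip top z.15 [0.4844 0.1734 0.15  ]
[0.5441 0.2098 0.0245 0.2985 0.    ] 3.3152608494992295
[[-0.4027 -0.5296]
 [-0.2235  0.0673]
 [-0.9269  0.6369]
 [ 0.2322  2.0434]
 [-1.1095 -0.2877]
 [ 0.7219 -0.1956]
 [-0.4919 -0.4313]
 [-0.6204 -0.3551]]
tips [[0.4874 0.1767 0.1295]
 [0.6097 0.2143 0.1295]]
```

Measured the bar lengths: 141 mm (scene crop at 300,275; top at 340,248), 109 mm and 174 mm. So the 128 mm handle is the left silver one, confirmed in the close crop. The panel yaw is about 0.30. I'll swing over, raised, towards the handle.

Emit:
servo_tool(plan=[[15,-30,20,0,-1],[35,-60,40,-0.02,-1],[55,-90,50,-0.04,-1],[75,-120,50,-0.066,-1],[95,-150,50,-0.066,-1],[115,-180,50,-0.066,-1],[140,-210,50,-0.066,-1],[160,-245,50,-0.066,-1],[185,-280,50,-0.066,-1],[205,-315,50,-0.066,-1]], squeeze=60)

```text
clock: 0.98
position: [0.3821, 0.283, 0.2528]
tool_rot: [3.141, 0.0, 2.79]
force: [1.7, -0.0, 0.2]
grip_width: 0.0852
```

Emit:
servo_tool(plan=[[6,-35,0,0,-1],[12,-70,0,0,-1],[18,-105,0,0,-1],[24,-140,0,0,-1],[30,-175,0,0,-1],[36,-210,0,0,-1],[42,-245,-30,0,-1],[48,-280,-60,0,-1],[54,-314,-80,0,-1],[54,-314,-100,0,-1]])

```text
clock: 1.82
position: [0.4355, -0.0343, 0.1521]
tool_rot: [-3.141, 0.002, 2.785]
force: [1.3, -0.1, 0.3]
grip_width: 0.0856
```

Run:
```python
from workcell import bot
import cv2
s=bot.observe();print(s["clock"],s["position"],s["tool_rot"],s["qpos"],s["force"])
c=bot.calibration("wrist");print(c["T"])
w=bot.grab_frame("wrist");cv2.imwrite("pics/wrist1.png",w)
```

```text
1.8167 [ 0.43552982 -0.03428742  0.15214297] [-3.14051600e+00  1.75055185e-03  2.78522806e+00] [-0.3157802   0.3134496   0.3150507   2.13889259 -0.14496688  0.70771297
  1.3096416 ] [ 1.29573452 -0.0700458   0.28988771]
[[ 0.34780616  0.88912665  0.29746373  0.35896489]
 [ 0.93756584 -0.32946907 -0.11144699 -0.00493164]
 [-0.00108539  0.31765378 -0.94820615  0.32404102]
 [ 0.          0.          0.          1.        ]]
```

View pics/wrist1.png

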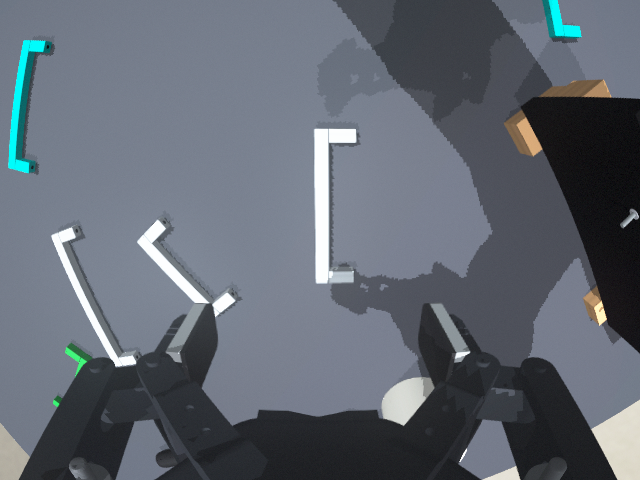

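The wrist view shows the handle at (322,205), parallel to the pads, with its feet at (343,136) and (340,276). I'll refine its pose.

Run:
```python
import cv2
w=cv2.imread("pics/wrist1.png")
cv2.imwrite("pics/w1c.png",cv2.resize(w[115:295,280:380],None,fx=3.3,fy=3.3,interpolation=cv2.INTER_CUBIC))
```

```text
(no output)
```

View pics/w1c.png

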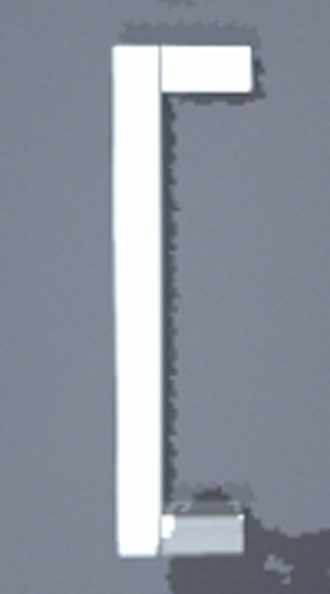

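```bash
cat >> h.py <<'E'
CW=dict(fx=371.648,cx=317.5376,cy=235.0554)
def wray(T,uv,z):
    d=np.array([uv[0]-CW["cx"],uv[1]-CW["cy"]]);r=np.hypot(*d);th=r/CW["fx"]
    v=np.r_[np.sin(th)*d/r,np.cos(th)];d=T[:3,:3]@v;o=T[:3,3];return o+d*(z-o[2])/d[2]
E
python3 - <<'E'
from h import *
T=np.array([[ 0.34780616,0.88912665,0.29746373,0.35896489],[0.93756584,-0.32946907,-0.11144699,-0.00493164],[-0.00108539,0.31765378,-0.94820615,0.32404102],[0,0,0,1]])
q=un([[112,45],[118,556],[161,556],[160,45],[252,45],[252,92],[244,515],[244,553]],280,115,3.3)
p=np.array([wray(T,x,.012) for x in q]);print(p[:,:2])
d=p[1]-p[0];print(np.linalg.norm(d),np.arctan2(d[1],d[0]))
d2=p[2]-p[3];print(np.arctan2(d2[1],d2[0]), p[:4].mean(0))
E
```

```text
[[ 0.3682 -0.0122]
 [ 0.5004 -0.0599]
 [ 0.5047 -0.0485]
 [ 0.3724 -0.0009]
 [ 0.3802  0.0209]
 [ 0.3915  0.0169]
 [ 0.5008 -0.0225]
 [ 0.5121 -0.0262]]
0.14052602160264785 -0.34605869821733154
-0.34549782370186854 [ 0.4364 -0.0304  0.012 ]
```

Run:
```python
from workcell import bot
s=bot.observe();print(s["clock"],s["position"],s["tool_rot"])
```

```text
1.8667 [ 0.43357502 -0.03307144  0.14837921] [-3.13854986e+00 -2.88523857e-03  2.78563601e+00]
```

Emit:
servo_tool(plan=[[1,-1,-20,0.006,-1],[1,-1,-40,0.006,-1],[1,-1,-60,0.006,-1],[1,-1,-80,0.006,-1],[1,-1,-95,0.006,-1],[1,-1,-100,0.006,-1],[1,-1,-100,0.006,-1],[1,-1,-100,0.006,-1],[1,-1,-100,0.006,-1],[1,-1,-100,0.006,-1]])

```text
clock: 2.7
position: [0.4368, -0.0302, 0.0537]
tool_rot: [3.141, 0.001, 2.796]
force: [-0.2, 0.7, -0.2]
grip_width: 0.0851
```

Run:
```python
from workcell import bot
s=bot.observe();print(s["clock"],s["position"],s["tool_rot"])
```

```text
2.7 [ 0.43680101 -0.03020905  0.05369098] [3.14089868e+00 1.30898681e-03 2.79585195e+00]
```

Emit:
servo_tool(plan=[[0,0,-15,0,-1],[0,0,-30,0,-1],[0,0,-42,0,-1],[0,0,-49,0,-1],[0,0,-49,0,-1],[0,0,-49,0,-1],[0,0,-49,0,-0.3],[0,0,-49,0,0.3],[0,0,-49,0,1],[0,0,-49,0,1]])

```text
clock: 3.53
position: [0.4365, -0.0303, 0.0042]
tool_rot: [3.141, 0.001, 2.796]
force: [0.9, 0.2, -0.2]
grip_width: 0.0389
```

Emit:
servo_tool(plan=[[0,0,0,0,1],[0,0,0,0,1],[0,0,0,0,1],[0,0,0,0,1],[0,0,0,0,1],[0,0,0,0,1],[0,0,0,0,1],[0,0,0,0,1],[0,0,0,0,1],[0,0,0,0,1]])

```text
clock: 4.37
position: [0.4362, -0.0304, 0.0038]
tool_rot: [-3.142, -0.0, 2.796]
force: [0.4, 0.4, -0.4]
grip_width: 0.0001
```

The opening reads 0, so the grip missed. I'll look before moving again.

Run:
```python
from workcell import bot
import cv2
s=bot.observe();print(s)
print(repr(bot.calibration("wrist")["T"]))
cv2.imwrite("pics/wrist2.png",bot.grab_frame("wrist"))
a=bot.grab_frame("scene");cv2.imwrite("pics/scene2.png",a)
cv2.imwrite("pics/s2c.png",cv2.resize(a[180:340,230:430],None,fx=3.7,fy=3.7,interpolation=cv2.INTER_CUBIC))
```

```text
{'clock': 4.3667, 'qpos': array([-0.18795317,  0.60835419,  0.15821814,  2.22277646, -0.28279336,
        0.3285416 ,  1.43554989]), 'qd': array([ 8.48783128e-04,  9.71871480e-04, -2.20701381e-05, -2.79899445e-04,
        2.92130467e-04,  1.48285752e-04,  9.46720402e-05]), 'joint_efforts': array([ 3.28359703e-03, -7.58666396e+01,  6.24126211e+00, -1.34443018e+01,
        7.15182658e-03,  1.27098803e-03,  9.00580346e-06]), 'position': array([ 0.43622419, -0.03037445,  0.00378582]), 'tool_rot': array([-3.14157471e+00, -1.11406103e-05,  2.79570929e+00]), 'force': array([ 0.41227455,  0.43907952, -0.35170245]), 'moment': array([ 0.00350583, -0.04971274, -0.05353201]), 'grip_width': 0.0001453764262288865}
array([[ 3.37933772e-01,  8.92947653e-01,  2.97397469e-01,
         3.59592680e-01],
       [ 9.41169891e-01, -3.20605451e-01, -1.06824062e-01,
        -2.09383815e-03],
       [-4.10459168e-05,  3.16001002e-01, -9.48758855e-01,
         1.75828420e-01],
       [ 0.00000000e+00,  0.00000000e+00,  0.00000000e+00,
         1.00000000e+00]])
```

View pics/wrist2.png

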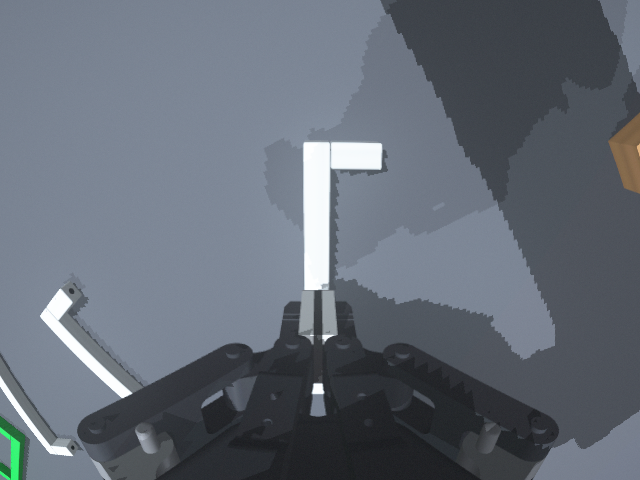

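View pics/s2c.png

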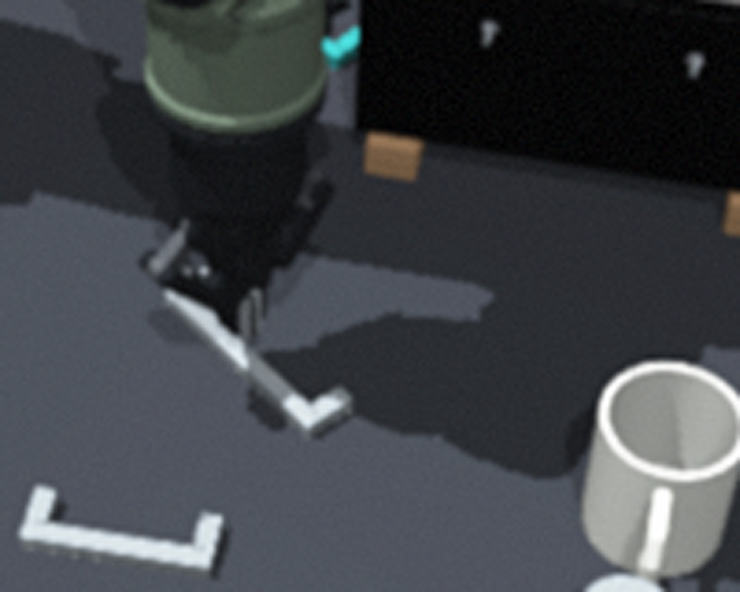

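```bash
python3 - <<'E'
from h import *
T=bot.calibration("wrist")["T"]
def wp(P):
    q=(np.array(P)-T[:3,3])@T[:3,:3];th=np.arccos(q[2]/np.linalg.norm(q));d=q[:2]/np.hypot(*q[:2]);return d*th*371.648+[317.5376,235.0554]
for z in (0,.0038,.012,.02,.03,.05): print(z,wp([.4362,-.0304,z]), wp([.4362-.01033,-.0304+.00374,z]))
print(bot.observe()["clock"])
E
python3 - <<'E'
import cv2
w=cv2.imread("pics/wrist2.png");cv2.imwrite("pics/w2c.png",cv2.resize(w[270:420,250:400],None,fx=4,fy=4,interpolation=cv2.INTER_CUBIC))
E
```

```text
0 [316.101  277.1597] [316.1274 257.6101]
0.0038 [316.0743 280.2837] [316.1002 260.4422]
0.012 [316.0135 287.4235] [316.038  266.9334]
0.02 [315.9495 294.9632] [315.9723 273.8167]
0.03 [315.8624 305.2858] [315.8823 283.2905]
0.05 [315.6602 329.5131] [315.671  305.7663]
4.4667
```

View pics/w2c.png

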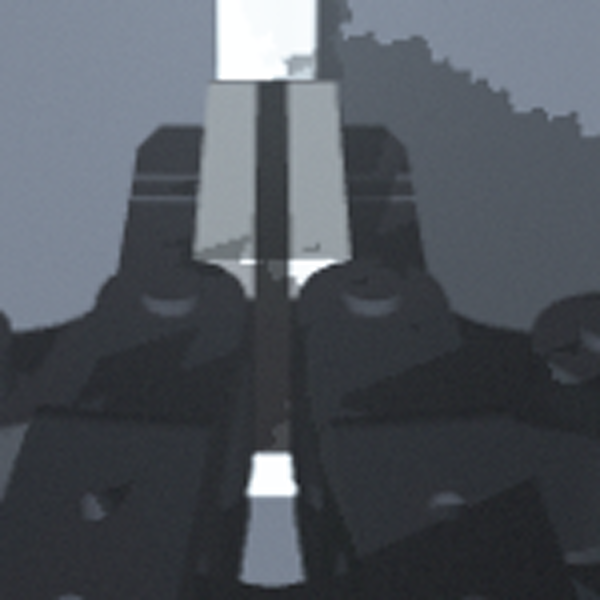

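View pics/scene2.png

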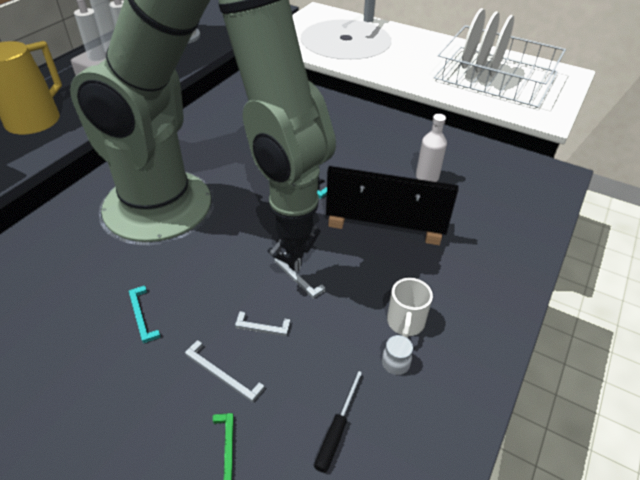

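Run:
```python
from h import *
import cv2
a=cv2.imread("pics/scene2.png")
for z in (.0038,.0228,.035,.05,.08):
    p=proj("scene",[.4362,-.0304,z])[0];print(z,p)
c=cv2.resize(a[220:310,250:340],None,fx=6.6,fy=6.6,interpolation=cv2.INTER_CUBIC)
c=cv2.convertScaleAbs(c,alpha=1.8,beta=20)
for z in (.0038,.0228,.035,.05):
    p=(proj("scene",[.4362,-.0304,z])[0]-[250,220]+.5)*6.6;cv2.circle(c,tuple(int(v) for v in p),3,(0,0,255),-1)
cv2.imwrite("pics/s2d.png",c)
```

```text
0.0038 [294.7159 277.7263]
0.0228 [294.612  272.1276]
0.035 [294.5441 268.4641]
0.05 [294.4592 263.8843]
0.08 [294.2845 254.4657]
```

View pics/s2d.png

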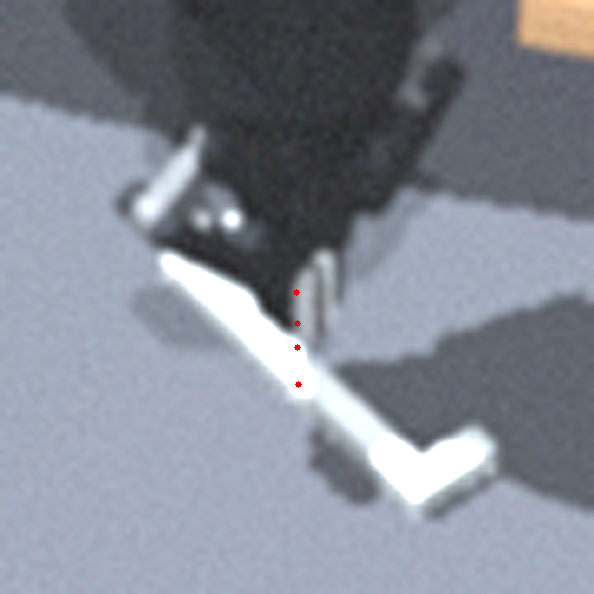

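Run:
```python
from h import *
T=bot.calibration("wrist")["T"]
def wp(P):
    q=(np.array(P)-T[:3,3])@T[:3,:3];th=np.arccos(q[2]/np.linalg.norm(q));d=q[:2]/np.hypot(*q[:2]);return d*th*371.648+[317.5376,235.0554]
for z in (.015,.02,.025,.03,.035,.04):
    P=np.array([.4362,-.0304,z]);o=.011*np.array([.94,-.341,0])
    print(z,"scene crop far",(proj("scene",P+o)[0]-[250,220]+.5)*6.6,"wrist near",wp(P-o), "wrist mid",wp(P))
```

```text
0.015 scene crop far [318.2442 381.7457] wrist near [316.0287 269.422 ] wrist mid [315.99   290.1811]
0.02 scene crop far [318.1236 371.9816] wrist near [315.9874 273.7907] wrist mid [315.9495 294.9632]
0.025 scene crop far [318.0022 362.1579] wrist near [315.944  278.3984] wrist mid [315.907  299.9922]
0.03 scene crop far [317.8801 352.2741] wrist near [315.8983 283.2634] wrist mid [315.8624 305.2858]
0.035 scene crop far [317.7572 342.3295] wrist near [315.8502 288.4064] wrist mid [315.8156 310.8632]
0.04 scene crop far [317.6336 332.3238] wrist near [315.7993 293.8495] wrist mid [315.7664 316.7449]
```

Both cameras put the shut fingertips about 31 mm behind the reported TCP: z is about 0.034 instead of 0.004. They closed above the bar without touching it. I'll open, then go lower.

Emit:
servo_tool(plan=[[0,0,0,0,-1],[0,0,0,0,-1],[0,0,0,0,-1],[0,0,0,0,-1],[0,0,0,0,-1],[0,0,0,0,-1],[0,0,-4,0,-1],[0,0,-8,0,-1],[0,0,-12,0,-1],[0,0,-15,0,-1]])

```text
clock: 5.3
position: [0.436, -0.0304, -0.0119]
tool_rot: [-3.141, -0.0, 2.796]
force: [-0.3, 0.3, 0.4]
grip_width: 0.0852
```

Emit:
servo_tool(plan=[[0,0,-3,0,-1],[0,0,-6,0,-1],[0,0,-9,0,-1],[0,0,-11,0,-1],[0,0,-13,0,-1],[0,0,-14,0,-1],[0,0,-14,0,-1],[0,0,-14,0,-1],[0,0,-14,0,-1],[0,0,-14,0,-1]])

```text
clock: 6.13
position: [0.4363, -0.0304, -0.0251]
tool_rot: [3.142, 0.0, 2.796]
force: [0.1, 0.5, -0.1]
grip_width: 0.0853
```

Run:
```python
from workcell import bot
import cv2
s=bot.observe();print(s["clock"],s["position"],s["tool_rot"],s["force"],s["grip_width"])
cv2.imwrite("pics/wrist3.png",bot.grab_frame("wrist"))
a=bot.grab_frame("scene")[220:310,250:340]
cv2.imwrite("pics/s3c.png",cv2.convertScaleAbs(cv2.resize(a,None,fx=6.6,fy=6.6,interpolation=cv2.INTER_CUBIC),alpha=1.8,beta=20))
```

```text
6.1333 [ 0.43628491 -0.03036771 -0.02509499] [3.14155761e+00 1.87791694e-04 2.79573045e+00] [ 0.05407853  0.47227076 -0.08895322] 0.08534569910038306
```

View pics/s3c.png

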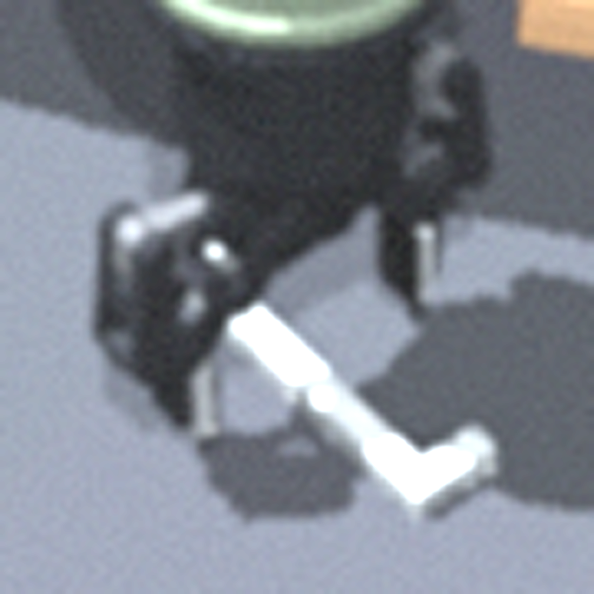

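View pics/wrist3.png

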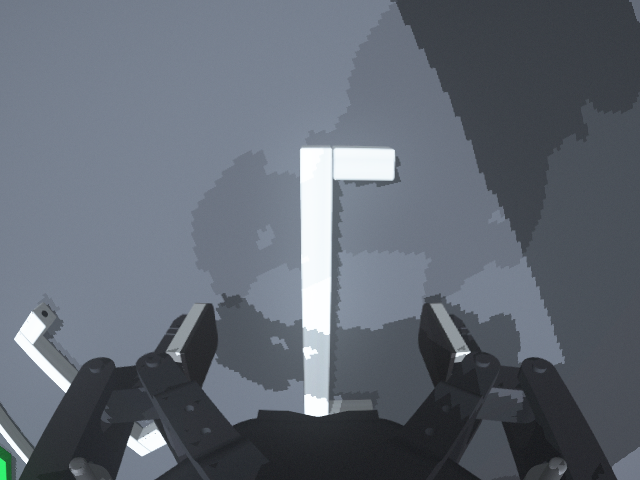

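Emit:
servo_tool(plan=[[0,0,0,0,0],[0,0,0,0,0.3],[0,0,0,0,0.6],[0,0,0,0,1],[0,0,0,0,1],[0,0,0,0,1],[0,0,0,0,1],[0,0,0,0,1],[0,0,0,0,1],[0,0,0,0,1]])

```text
clock: 7.07
position: [0.4363, -0.0303, -0.025]
tool_rot: [3.141, 0.0, 2.796]
force: [-0.5, 0.5, 8.3]
grip_width: 0.01
```

Run:
```python
from workcell import bot
import cv2
s=bot.observe();print(s["clock"],s["position"],s["tool_rot"],s["force"],s["grip_width"])
cv2.imwrite("pics/wrist4.png",bot.grab_frame("wrist"))
```

```text
7.0667 [ 0.43627125 -0.03033441 -0.02501584] [3.14144637e+00 1.10696247e-04 2.79567348e+00] [-0.54050664  0.45685747  8.31303182] 0.010007104893261669
```

View pics/wrist4.png

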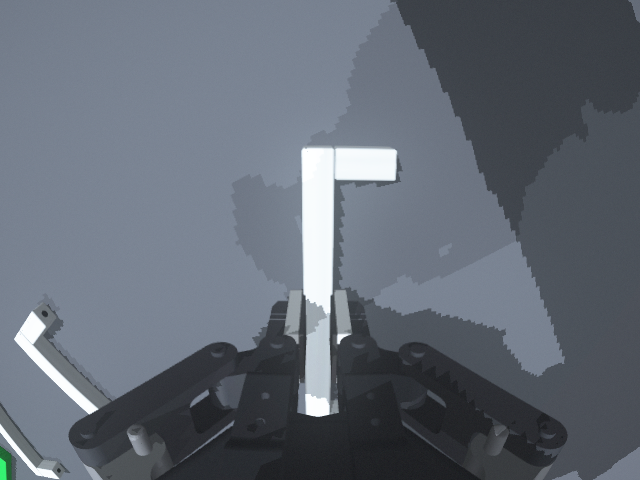

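The jaws hold the bar at a 10 mm opening. I'll lift it straight up and check.

Emit:
servo_tool(plan=[[0,0,0,0,1],[0,0,2,0,1],[0,0,6,0,1],[0,0,15,0,1],[0,0,25,0,1],[0,0,40,0,1],[0,0,55,0,1],[0,0,70,0,1],[0,0,75,0,1],[0,0,75,0,1]], squeeze=80)

```text
clock: 7.95
position: [0.4371, -0.0302, 0.0513]
tool_rot: [3.14, 0.002, 2.796]
force: [-0.2, -0.6, -1.6]
grip_width: 0.0092
```

Run:
```python
from workcell import bot
import cv2
s=bot.observe();print(s["clock"],s["position"],s["tool_rot"],s["force"],s["grip_width"])
cv2.imwrite("pics/wrist5.png",bot.grab_frame("wrist"))
a=bot.grab_frame("scene")[200:320,230:390]
cv2.imwrite("pics/s5c.png",cv2.convertScaleAbs(cv2.resize(a,None,fx=5,fy=5,interpolation=cv2.INTER_CUBIC),alpha=1.6,beta=20))
```

```text
7.95 [ 0.43706634 -0.03017317  0.05127109] [3.14039097e+00 2.40202188e-03 2.79599538e+00] [-0.22430474 -0.5539843  -1.58066989] 0.009170649862920141
```

View pics/wrist5.png

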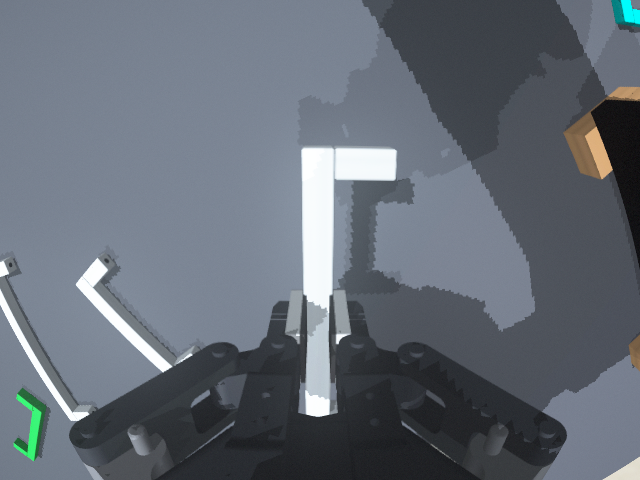

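View pics/s5c.png

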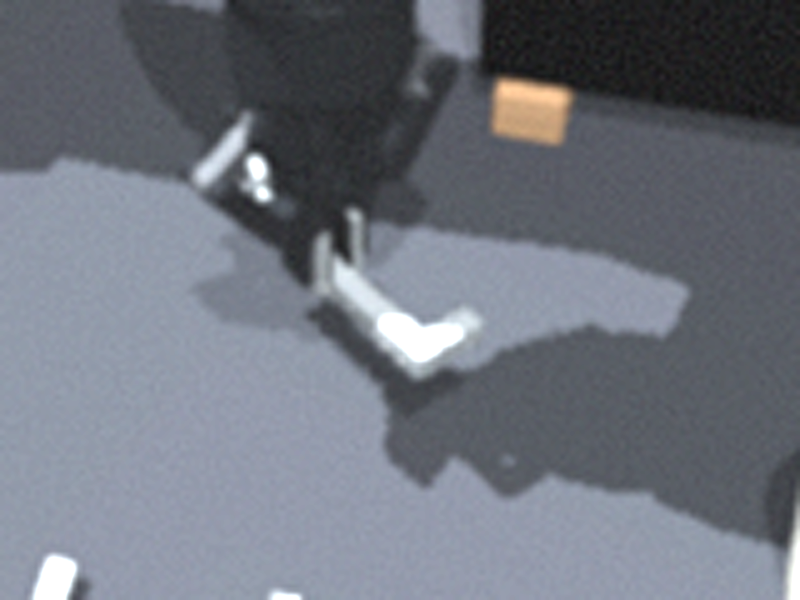

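The handle has lifted cleanly and sits level and unshifted between the pads. Next I'll go to a standoff about 70 mm out from the final pose, turned to the panel's yaw.

Emit:
servo_tool(plan=[[0,0,25,0,1],[10,5,48,0.05,1],[30,20,48,0.13,1],[50,38,48,0.22,1],[70,54,48,0.31,1],[90,69,48,0.4,1],[110,84,48,0.49,1],[128,98,48,0.57,1],[140,107,48,0.62,1],[147,112,48,0.644,1]])

```text
clock: 8.88
position: [0.5838, 0.0829, 0.0964]
tool_rot: [3.141, -0.001, -2.84]
force: [-0.3, 0.6, -0.8]
grip_width: 0.0091
```

Emit:
servo_tool(plan=[[0,0,0,0,1],[0,0,0,0,1],[0,0,0,0,1],[0,0,0,0,1],[0,0,0,0,1],[0,0,0,0,1],[0,0,0,0,1],[0,0,0,0,1],[0,0,0,0,1],[0,0,0,0,1]])

```text
clock: 9.72
position: [0.5832, 0.0816, 0.0978]
tool_rot: [-3.142, 0.0, -2.843]
force: [0.5, 0.3, -1.0]
grip_width: 0.0092
```

Run:
```python
from workcell import bot
import cv2
s=bot.observe();print(s["clock"],s["position"],s["tool_rot"],s["force"],s["grip_width"])
print(repr(bot.calibration("wrist")["T"]))
cv2.imwrite("pics/wrist6.png",bot.grab_frame("wrist"))
a=bot.grab_frame("scene");cv2.imwrite("pics/scene6.png",a)
cv2.imwrite("pics/s6c.png",cv2.convertScaleAbs(cv2.resize(a[145:265,310:470],None,fx=5,fy=5,interpolation=cv2.INTER_CUBIC),alpha=1.5,beta=20))
t=bot.grab_frame("top");cv2.imwrite("pics/top6.png",t)
cv2.imwrite("pics/t6c.png",cv2.convertScaleAbs(cv2.resize(t[110:290,190:350],None,fx=3.3,fy=3.3,interpolation=cv2.INTER_CUBIC),alpha=1.5,beta=20))
```

```text
9.7167 [0.58321852 0.08164664 0.09781677] [-3.14157020e+00  6.78953641e-05 -2.84342278e+00] [ 0.5355216   0.32381342 -1.00509556] 0.009220605873852941
array([[-2.94795970e-01,  9.06585187e-01,  3.01991118e-01,
         5.05348057e-01],
       [ 9.55560191e-01,  2.79766649e-01,  9.29265538e-02,
         5.85631366e-02],
       [-2.41206004e-04,  3.15965064e-01, -9.48770794e-01,
         2.69850363e-01],
       [ 0.00000000e+00,  0.00000000e+00,  0.00000000e+00,
         1.00000000e+00]])
```

View pics/wrist6.png

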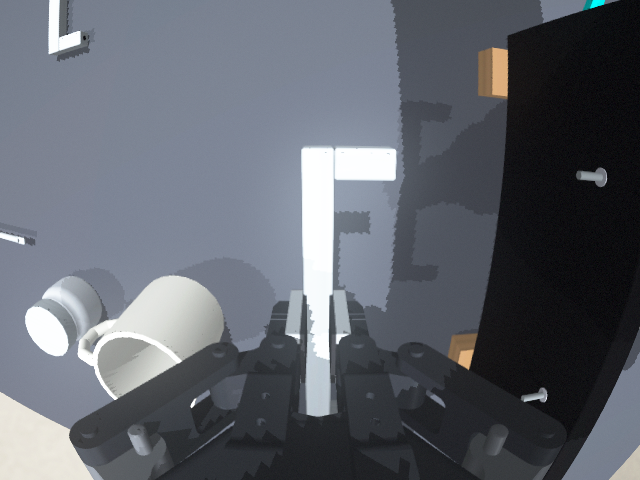

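View pics/s6c.png

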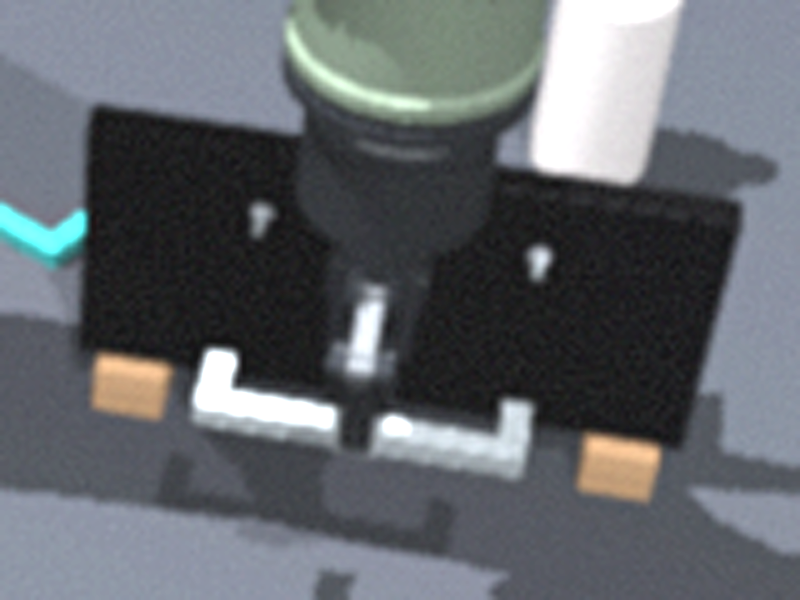

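View pics/t6c.png

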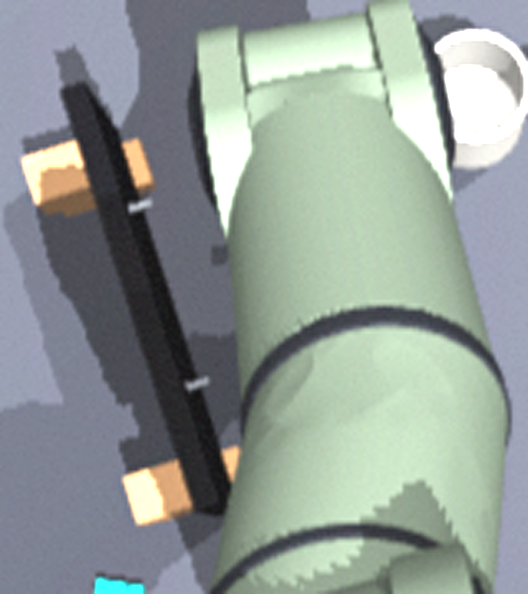

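The wrist view shows both screws, with tips at about (578,176) and (523,399), and the near foot at (365,163). I'll crop closely to refine the screw tips.

Run:
```python
import cv2,numpy as np
w=cv2.imread("pics/wrist6.png")
A=cv2.resize(w[155:200,560:620],None,fx=6,fy=6,interpolation=cv2.INTER_CUBIC)
B=cv2.resize(w[375:420,505:565],None,fx=6,fy=6,interpolation=cv2.INTER_CUBIC)
C=cv2.resize(w[140:185,340:400],None,fx=6,fy=6,interpolation=cv2.INTER_CUBIC)
cv2.imwrite("pics/w6c.png",np.hstack([A,B]))
s=cv2.imread("pics/scene6.png")
A=cv2.resize(s[180:200,350:375],None,fx=14,fy=14,interpolation=cv2.INTER_CUBIC)
B=cv2.resize(s[188:208,405:430],None,fx=14,fy=14,interpolation=cv2.INTER_CUBIC)
cv2.imwrite("pics/s6d.png",np.hstack([A,B]))
```

```text
(no output)
```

View pics/w6c.png

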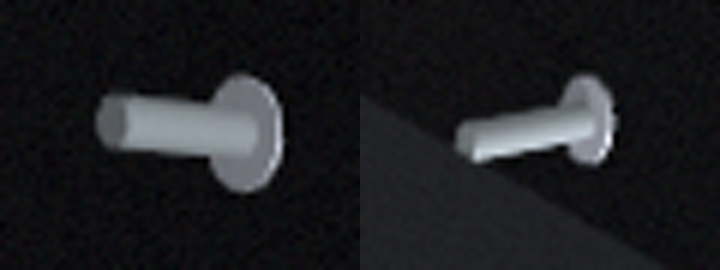

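View pics/s6d.png

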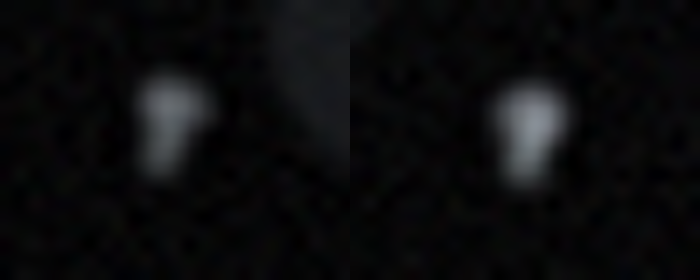

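```bash
cat > fit.py <<'E'
from h import *
T=np.array([[-2.94795970e-01,9.06585187e-01,3.01991118e-01,5.05348057e-01],[9.55560191e-01,2.79766649e-01,9.29265538e-02,5.85631366e-02],[-2.41206004e-04,3.15965064e-01,-9.48770794e-01,2.69850363e-01],[0,0,0,1]])
def wproj(P):
    q=(np.atleast_2d(P)-T[:3,3])@T[:3,:3];r=np.hypot(q[:,0],q[:,1]);th=np.arctan2(r,q[:,2])
    return q[:,:2]/r[:,None]*th[:,None]*371.648+[CW["cx"],CW["cy"]]
W=np.r_[un([[113,122],[258,130]],560,155,6),un([[108,138],[228,118]],505,375,6)]
S=np.r_[un([[160,172],[172,100]],350,180,14),un([[173,177],[180,105]],405,188,14)]
Tp=un([[207,383],[149,205]],190,110,3.3)
M=np.array([[-.064,-.015,.105],[-.064,-.001,.105],[.064,-.015,.105],[.064,-.001,.105]])
def f(p,w=1,s=1,t=1):
    P=M@Rz(p[3]).T+p[:3]
    return np.r_[w*(wproj(P)-W).ravel(),s*(proj("scene",P)-S).ravel(),t*(proj("top",P[[0,2]])-Tp).ravel()]
for k in ((1,1,1),(1,0,0),(0,1,1),(1,1,0),(.5,1,.7)):
    r=least_squares(lambda p:f(p,*k),[.544,.21,.0245,.2985])
    tip=r.x[:3]+Rz(r.x[3])@[0,-.015,.105]
    print(k,r.x,"tips",tip,"rms",np.sqrt(np.mean(r.fun**2)))
    print(f(r.x).reshape(-1,2).tolist()) if k==(1,1,1) else 0
    n=Rz(r.x[3])@[0,1,0];print("  bar target",tip-.049*n)
E
python3 fit.py
```

```text
(1, 1, 1) [0.5437 0.2102 0.0259 0.3012] tips [0.5481 0.1959 0.1309] rms 0.7492433414418846
[[1.6602058647498552, -0.5762874088389083], [-1.819075635344575, 0.1724025801644018], [0.629868195588756, 0.28013777053689637], [-0.2127780279555509, -0.027520980604322176], [-0.21971681617446848, -0.7130028498133356], [-0.07560695570657572, 0.6499900187530159], [-0.1241484904222716, -0.172512566864242], [-0.06226476486807542, 1.060384179804231], [-0.1653904677157243, -0.9947109082891359], [0.09289469718140708, -1.0465032408992556]]
  bar target [0.5627 0.1491 0.1309]
(1, 0, 0) [0.5438 0.2102 0.0258 0.3005] tips [0.5482 0.1959 0.1308] rms 0.5864118462461859
  bar target [0.5627 0.1491 0.1308]
(0, 1, 1) [0.5428 0.2109 0.0255 0.3079] tips [0.5473 0.1966 0.1305] rms 0.40593832631720617
  bar target [0.5622 0.15   0.1305]
(1, 1, 0) [0.5437 0.2102 0.0259 0.3014] tips [0.5482 0.1959 0.1309] rms 0.6725770128324149
  bar target [0.5627 0.1491 0.1309]
(0.5, 1, 0.7) [0.5436 0.2102 0.026  0.3028] tips [0.5481 0.1959 0.131 ] rms 0.494111713073667
  bar target [0.5627 0.1492 0.131 ]
```

All cameras agree on the tips' midpoint at (0.548, 0.196, 0.131) and yaw 0.301. The knuckles clear the top of the panel by about 40 mm. I'll approach straight in, slowly.

Emit:
servo_tool(plan=[[-2,6,2,0.003,1],[-4,13,2,0.003,1],[-6,20,2,0.003,1],[-8,27,2,0.003,1],[-10,34,2,0.003,1],[-11.5,39,2,0.003,1],[-13,43,2,0.003,1],[-13.5,45,2,0.003,1],[-13.5,45,2,0.003,1],[-13.5,45,2,0.003,1]])

```text
clock: 10.7
position: [0.5698, 0.1264, 0.0998]
tool_rot: [-3.141, 0.0, -2.841]
force: [0.2, -1.2, -1.8]
grip_width: 0.0093
```

Emit:
servo_tool(plan=[[-1,3,0,0,1],[-2,7,0,0,1],[-3,11,0,0,1],[-4.5,15,0,0,1],[-5.5,18.5,0,0,1],[-6.5,21,0,0,1],[-7,22.5,0,0,1],[-7,22.5,0,0,1],[-7,22.5,0,0,1],[-7,22.5,0,0,1]])

```text
clock: 11.53
position: [0.5628, 0.1489, 0.0998]
tool_rot: [-3.141, 0.0, -2.841]
force: [-0.5, -0.1, -2.1]
grip_width: 0.0093
```

Emit:
servo_tool(plan=[[0,0,0,0,1],[0,0,0,0,1],[0,0,0,0,1],[0,0,0,0,1],[0,0,0,0,1],[0,0,0,0,1],[0,0,0,0,1],[0,0,0,0,1],[0,0,0,0,1],[0,0,0,0,1]])

```text
clock: 12.37
position: [0.5627, 0.1491, 0.0998]
tool_rot: [-3.142, 0.0, -2.84]
force: [0.6, -0.4, -1.6]
grip_width: 0.0091
```

Run:
```python
from workcell import bot
import cv2
s=bot.observe();print(s["clock"],s["position"],s["tool_rot"],s["force"],s["grip_width"])
print(repr(bot.calibration("wrist")["T"]))
cv2.imwrite("pics/wrist7.png",bot.grab_frame("wrist"))
a=bot.grab_frame("scene");cv2.imwrite("pics/scene7.png",a)
cv2.imwrite("pics/s7c.png",cv2.convertScaleAbs(cv2.resize(a[155:250,320:460],None,fx=5.7,fy=5.7,interpolation=cv2.INTER_CUBIC),alpha=1.5,beta=20))
```

```text
12.3667 [0.56273823 0.14914448 0.09980098] [-3.14155964e+00  4.15926972e-05 -2.84040266e+00] [ 0.6229309  -0.44755231 -1.58127589] 0.00905482434064159
array([[-2.97709153e-01,  9.05735825e-01,  3.01681744e-01,
         4.84938579e-01],
       [ 9.54656588e-01,  2.82533812e-01,  9.38373299e-02,
         1.25834927e-01],
       [-2.43461837e-04,  3.15938697e-01, -9.48779574e-01,
         2.71832590e-01],
       [ 0.00000000e+00,  0.00000000e+00,  0.00000000e+00,
         1.00000000e+00]])
```

View pics/wrist7.png

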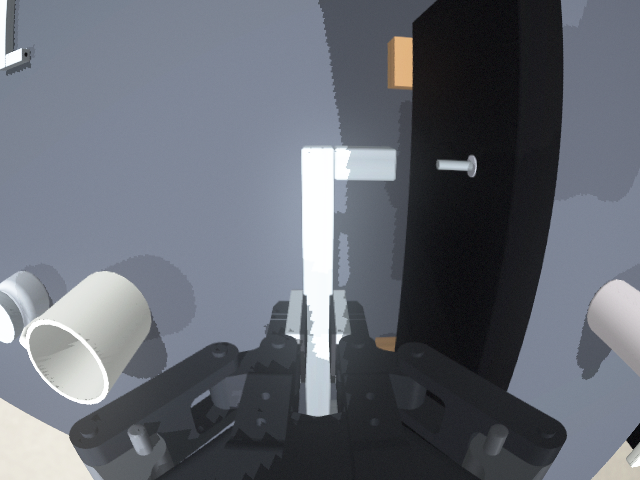

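View pics/s7c.png

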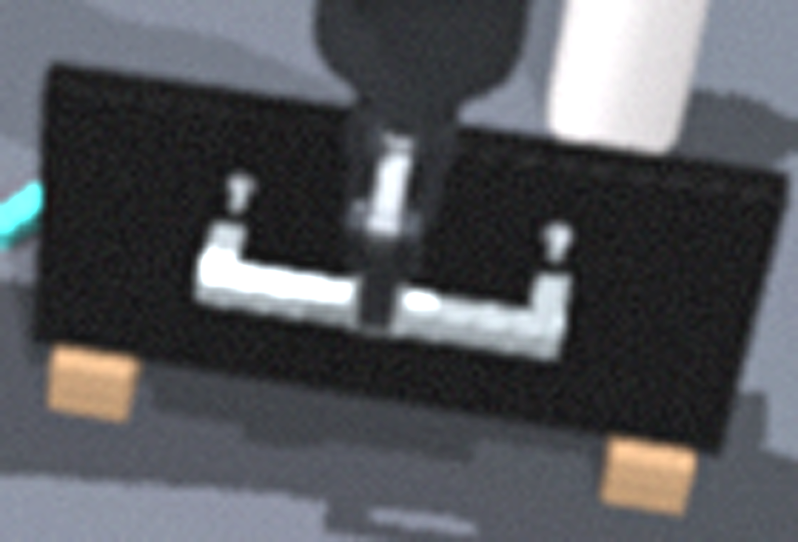

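The wrist view has the near foot at (365,164) in line with the screw at (438–475,165). The scene view shows each foot below and in line with its screw. I'll check the actual poses numerically.

Run:
```python
from h import *
import cv2
T=np.array([[-2.97709153e-01,9.05735825e-01,3.01681744e-01,4.84938579e-01],[9.54656588e-01,2.82533812e-01,9.38373299e-02,1.25834927e-01],[-2.43461837e-04,3.15938697e-01,-9.48779574e-01,2.71832590e-01],[0,0,0,1]])
def wproj(P):
    q=(np.atleast_2d(P)-T[:3,3])@T[:3,:3];r=np.hypot(q[:,0],q[:,1]);th=np.arctan2(r,q[:,2])
    return q[:,:2]/r[:,None]*th[:,None]*371.648+[CW["cx"],CW["cy"]]
b=np.array([.5627,.1491,.1308]);R=Rz(.3012)
# handle: top-face corners, + screw tips at +49mm y
H=np.array([[-.070,-.006,.006],[-.070,.029,.006],[-.058,.029,.006],[.070,-.006,.006],[.070,.029,.006],[.058,.029,.006],[.070,-.006,-.006],[-.070,-.006,-.006]])@R.T+b
S=np.array([[-.064,.049,0],[.064,.049,0],[-.064,.063,0],[.064,.063,0]])@R.T+b
w=cv2.imread("pics/wrist7.png");s=cv2.imread("pics/scene7.png")
def draw(im,pts,x0,y0,x1,y1,f,n):
    c=cv2.resize(im[y0:y1,x0:x1],None,fx=f,fy=f,interpolation=cv2.INTER_CUBIC);c=cv2.convertScaleAbs(c,alpha=1.4,beta=15)
    for i,p in enumerate(pts):
        q=(p-[x0,y0]+.5)*f;cv2.drawMarker(c,tuple(int(round(v)) for v in q),(0,0,255) if i<8 else (0,255,0),cv2.MARKER_CROSS,9,1)
    cv2.imwrite(n,c)
P=np.r_[H,S]
draw(w,wproj(P),290,130,490,200,4,"pics/w7d.png")
draw(s,proj("scene",P),345,175,430,225,9,"pics/s7d.png")
```

```text
(no output)
```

View pics/w7d.png

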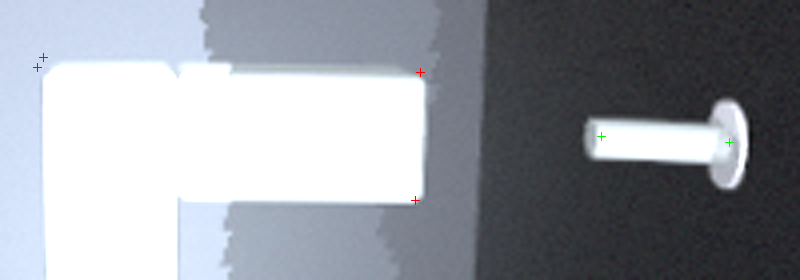

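View pics/s7d.png

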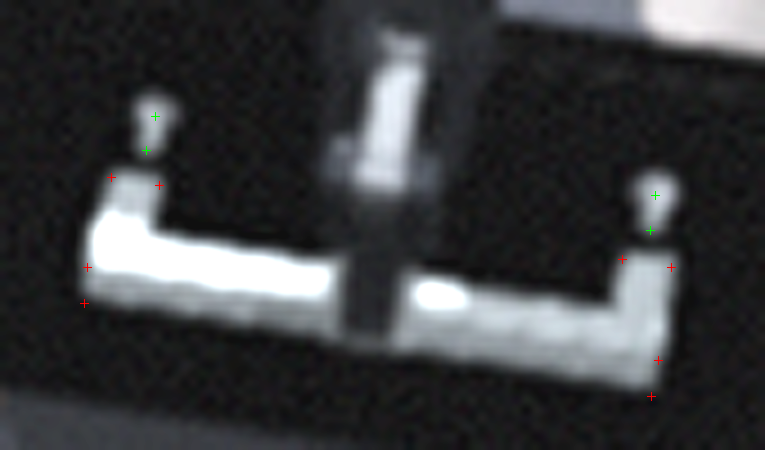

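Run:
```python
import cv2,numpy as np
w=cv2.imread("pics/wrist7.png");s=cv2.imread("pics/scene7.png")
cv2.imwrite("pics/w7e.png",cv2.resize(w[138:190,295:405],None,fx=7,fy=7,interpolation=cv2.INTER_CUBIC)//2)
A=cv2.resize(s[185:215,350:382],None,fx=12,fy=12,interpolation=cv2.INTER_CUBIC)
B=cv2.resize(s[192:222,403:435],None,fx=12,fy=12,interpolation=cv2.INTER_CUBIC)
cv2.imwrite("pics/s7e.png",np.hstack([A,B]))
```

```text
(no output)
```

View pics/w7e.png

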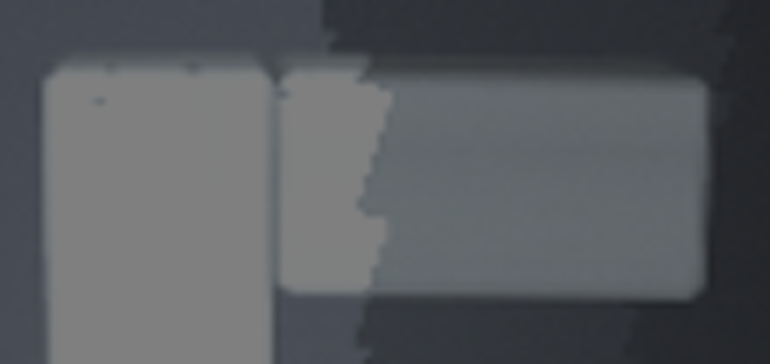

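View pics/s7e.png

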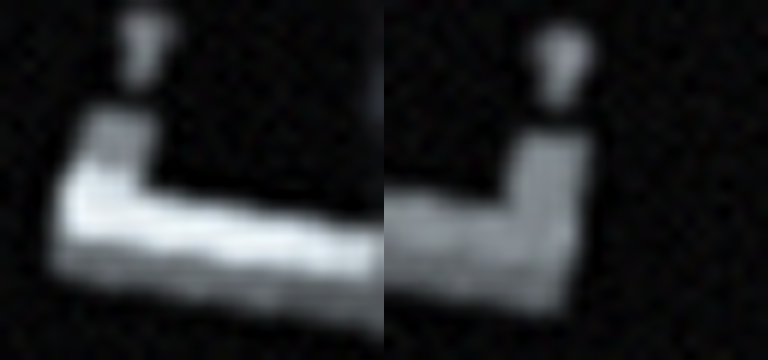

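```bash
cat > fit2.py <<'E'
from h import *
from scipy.spatial.transform import Rotation as Ro
T=np.array([[-2.97709153e-01,9.05735825e-01,3.01681744e-01,4.84938579e-01],[9.54656588e-01,2.82533812e-01,9.38373299e-02,1.25834927e-01],[-2.43461837e-04,3.15938697e-01,-9.48779574e-01,2.71832590e-01],[0,0,0,1]])
def wproj(P):
    q=(np.atleast_2d(P)-T[:3,3])@T[:3,:3];r=np.hypot(q[:,0],q[:,1]);th=np.arctan2(r,q[:,2])
    return q[:,:2]/r[:,None]*th[:,None]*371.648+[CW["cx"],CW["cy"]]
Wm=np.array([[-.07,-.006,.006],[-.07,.029,.006],[-.058,.029,.006],[-.058,.006,.006]])
W=un([[43,66],[711,72],[708,300],[272,295]],295,138,7)
Sm=np.array([[-.07,.029,.006],[-.058,.029,.006],[-.07,-.006,-.006],[.058,.029,.006],[.07,.029,.006],[.07,-.006,-.006]])
S=np.r_[un([[90,101],[160,105],[50,275]],350,185,12),un([[141,127],[210,128],[183,318]],403,192,12)]
# screws, this view
WS=un([[592,138],[729,143]],290,130,4);  # near screw tip, flange
def fh(p,w,s):
    R=Ro.from_euler('xyz',[p[4],p[5],p[3]]).as_matrix()
    return np.r_[w*(wproj(Wm@R.T+p[:3])-W).ravel(),s*(proj("scene",Sm@R.T+p[:3])-S).ravel(),[100*p[4]*.5,100*p[5]*.5]]
for k in ((1,0),(0,1),(1,1)):
    r=least_squares(fh,[.5627,.1491,.1308,.301,0,0],args=k);print(k,r.x);print(r.fun.reshape(-1,2).round(2).tolist())
M=np.array([[-.064,-.015,.105],[-.064,-.001,.105]])
P=M@Rz(.3012).T+[.5437,.2102,.0259];print("screw resid",wproj(P)-WS)
E
python3 fit2.py
```

```text
(1, 0) [ 0.5626  0.1501  0.1314  0.3055  0.0006 -0.0016]
[[-0.24, 0.13], [0.4, 0.23], [-0.36, -0.24], [0.2, -0.12], [-0.0, 0.0], [-0.0, 0.0], [0.0, 0.0], [-0.0, 0.0], [-0.0, 0.0], [-0.0, -0.0], [0.03, -0.08]]
(0, 1) [ 0.5666  0.1405  0.1425  0.3013  0.0032 -0.0006]
[[-0.0, 0.0], [-0.0, 0.0], [-0.0, 0.0], [-0.0, 0.0], [-0.01, -0.07], [-0.52, 0.44], [0.23, -0.39], [0.28, -0.1], [0.02, 0.69], [-0.01, -0.56], [0.16, -0.03]]
(1, 1) [ 0.5626  0.15    0.1328  0.3057  0.0036 -0.0073]
[[-0.64, 0.07], [0.76, 0.19], [0.03, 0.0], [0.06, 0.1], [-0.08, 0.53], [-0.65, 0.99], [0.3, 0.07], [-0.42, -0.05], [-0.74, 0.68], [-0.64, -0.73], [0.18, -0.36]]
screw resid [[ 2.2282 -0.7221]
 [ 0.0012 -0.3262]]
```

Handle and screws agree within about 1 mm: lateral about 0, height 0.5–2 mm too high, gap 17–19 mm. I'll make a small trim of 1 mm back and 1 mm down, then let it settle.

Emit:
servo_tool(plan=[[0.3,-1,-1,0,1],[0.3,-1,-1,0,1],[0.3,-1,-1,0,1],[0.3,-1,-1,0,1],[0.3,-1,-1,0,1],[0.3,-1,-1,0,1],[0.3,-1,-1,0,1],[0.3,-1,-1,0,1],[0.3,-1,-1,0,1],[0.3,-1,-1,0,1]])

```text
clock: 13.3
position: [0.563, 0.1482, 0.0988]
tool_rot: [-3.142, -0.0, -2.84]
force: [-0.7, 0.0, -1.2]
grip_width: 0.0093
```

Run:
```python
from workcell import bot
import cv2
s=bot.observe();print(s["clock"],s["position"],s["tool_rot"],s["force"],s["grip_width"],abs(s["qd"]).max())
cv2.imwrite("pics/scene8.png",bot.grab_frame("scene"))
cv2.imwrite("pics/wrist8.png",bot.grab_frame("wrist"))
```

```text
13.3 [0.56299893 0.14817487 0.09878184] [-3.14159097e+00 -3.28822435e-05 -2.84033260e+00] [-0.66321524  0.02802667 -1.23373857] 0.00925142786267607 0.0015517470184511725
```

View pics/scene8.png

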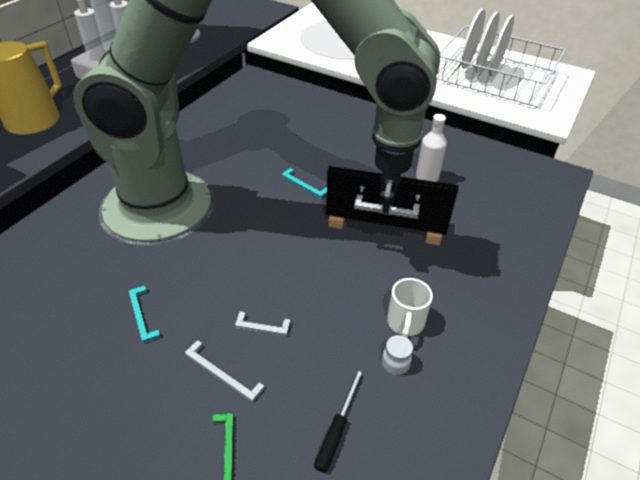

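View pics/wrist8.png

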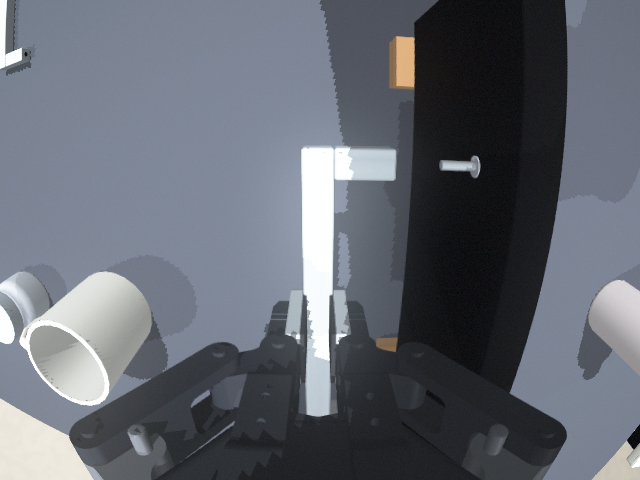

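The handle is held in front of the screws at about (388,207) in the scene view. The near foot ends at (396,164) in the wrist view, in line with the screw tip at (441,165) and clear of it. Everything else is where it was and the arm is still, so I'm handing in.

```bash
python3 -c "
from workcell import bot
print(bot.job_done())"
```

```text
the job is handed in; nothing more can be done
None
```

I picked up the silver handle with its feet 128 mm apart and am holding it level in front of the two screws. The job was handed in at about 13.4 s. I identified the handle by its bar, which measured 141 mm against 109 mm and 174 mm for the other two.

**Last checks:**
- **Alignment:** before the final trim, the fits put the handle within about 0.5 mm of the screws sideways and within 0.3° in yaw. In the last wrist picture the near foot is still in line with its screw.
- **Gap:** the feet measured 17–19 mm short of the screw tips. I then backed off 1 mm, so about 18–20 mm. Nothing is touching the screws or the panel.
- **Holding:** the arm was still, the grip steady at 80 N and the outside force about 1 N.
- **Other objects:** they look unmoved in the last scene picture.

**What failed or disagreed:**
- **First grasp missed:** the real fingertips are about 31 mm behind the reported tool point, so the jaws shut above the bar. They disturbed nothing, and I went lower and gripped it on the second try.
- **Height:** the scene and wrist cameras disagreed by 1–2 mm on the handle's height. I lowered it 1 mm as a compromise, so it could still be off by about 1 mm.

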